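# Start the lamp screw and hold the reference cuvette in the light path

### The arm

A 6-joint arm with a two-finger parallel gripper is mounted at the origin on the work surface. World frame = base frame: x ahead of the robot, y to its left, z up, the work surface at z = 0. Lengths are in m, angles in rad, forces in N, time in s.
With the tool pointing down it reaches from about 0.35 to 0.975 m from the base axis. Payload 4.9 kg.
Tool frame: the origin (TCP) lies at the very end of the fingers, on their centre line; the grasp point (between the pads) lies 19 mm behind it (robot.grip_depth is the z of the grasp point in the tool frame, in m); z points along the fingers, y is the direction in which the jaws open and shut (so a half turn about z gives the same grasp; the last joint's range is limited). The gripper opens to 85 mm and grips with 20 to 120 N. Pads are 22 mm wide; open, the fingers measure 114 mm over their backs; the gripper's body (76 mm by 85 mm) begins 54 mm behind the grasp point. The pads swing forward as they close: fully open they stand 13 mm farther back than shut.
Start: joints at [-1.308, 0.053, 1.613, -0, 1.476, -0.119], TCP at [0.233, -0.58, 0.231] pointing down, gripper open.
Joint ranges: [-3.01, 3.01], [-1.01, 2.22], [0.06, 2.58], [-1.02, 4.17], [0.09, 2.62], [-3.14, 3.14]. Speed limits (rad/s): [2.57, 2.57, 3.14, 3.14, 3.14, 3.14].

### API

Orientations are given as a unit quaternion [w, x, y, z].
In Python, from bench import sensors, eyes, ticket, robot gives the robot as it stands.
- The arm moves only by the tool play_rows, never from a script. Its arguments are lists of equal length, an entry for each row: "slide": the shift along the world's x, y, z in m, a list of three; "roll": the turn about the world's z in rad. A call has 1 to 10 rows; each row shifts and turns the commanded pose from where the row before left it; what a row does not reach is not made up. A row lasts 1/12 s, in which the tool goes at most 41.7 mm and 7.16 degrees, less where a joint would pass 70% of its speed; a pose out of reach is approached as far as the arm can. A call with a gripper value outside its range is refused whole. "fingers" is the opening, from -1 (shut) to 1 (fully open), so that 0 is half open, set as the call begins (left out, the last holds). The fingers move at their own pace and stop on an object; the grip force is fixed at half the most. Time passes only in rows, so rows that do not move let the fingers close. It gives the time, the measured TCP pose, the force and the opening at its end, in the units of the state.
- sensors.sense(): the state, without advancing time (a new reading comes with each control period).
- eyes.read_camera(name): name is "scene" or "top" or "wrist"; returns the picture (384x512x3 uint8, blue, green, red); there is no depth.
- eyes.calibration(name): a dict with "fx", "fy", "cx", "cy" (pixels), "R" (3x3) and "t" (3): a world point X has camera coordinates R X + t; the wrist camera has in their place "T_tool_cam" (4x4, takes a point from camera to tool coordinates, whose origin is the TCP and whose axes are the flange's). Camera axes: x right, y down, z forward; pixel columns grow to the right and rows downward; lengths in m; the calibration is good to about 2 mm. A picture is of the moment at which its call begins: read the wrist's pose just before it. calibration takes no time and is no camera call.
- ticket.sign_off(): hands the job in, once; it reports no verdict.
The state is a dict: "time_s": time; "q": joint angles; "joint_vel": joint speeds; "effort": joint torques, N m; "position": TCP position; "orientation": TCP orientation; "wrist_force": force on the tool from outside, world axes, zero at the start; "ft_torque": the same for the moment, N m; "opening": opening from 0.0 (shut) to 1.0 (fully open).
Only numpy, scipy, OpenCV 4.12 (cv2) and the standard library are available. Lean on these libraries where they do the work, as an engineer would, in place of code of your own. Each camera call takes 0.05 s, during which the arm holds its last target.

### The job

Fasten the photometer's lamp by starting its captive screw-knob: push the knob down and, keeping it down, turn it clockwise about a quarter turn so that it stays down. Then take the tall cuvette out of the rack by its two frosted faces only, never touching its clear faces with the fingers, and hold it upright in the middle of the light path between lamp and detector, with its clear faces looking at the two lenses and touching no part of the photometer. Finish while holding it there, still, and leave all other things as they are.

Things in the scene. Friction and masses are not known exactly. Their poses are not given: they have to be found in the camera images.
- light_path (a point): middle of the light path: half-way between the lamp's and the detector's lens, on the line between their centres, 75 mm above the table. x points along the light from lamp to detector, z up; its yaw is the photometer's. Lens faces (34 mm in diameter) at x = -44 and +49 mm; between the heads is nothing but the base plate, whose top is 12 mm above the table
- photometer: the open photometer, fixed to the table; origin on the table straight below light_path, same axes. Base plate 120 mm wide, x = -225 to 125 mm. Black finned lamp at x = -120 to -50 mm, grey detector at x = 55 to 110 mm, both 56 mm wide (y), tops 97 mm above the table. The screw-knob stands at x = -185, y = 0 mm, behind the lamp
- knob_grip (a point): centre of the screw-knob's black bar, which moves with it: 42 mm long (its x), 14 mm wide (its y, the width to grip), 24 mm high. At the start it lies about along the light path, centre 74 mm above the table. On the stem below it: a collar 22 mm in diameter and 8 mm high, then a round steel boss, diameter 48 mm, top 40 mm above the table
- knob_push (a joint): how far the knob is pushed down, m: 0 standing up, 0.007 at the stop. A spring pushes it up with 5 N at the top, 6.8 N at the stop. It must be more than 5 mm down before it can turn; once turned, a catch holds it about 5 mm down by itself
- knob_turn (a joint): turn of the knob, rad, growing clockwise seen from above: 0 to 0.1 at the start, stop at 1.57. Until the knob is pushed down, turning is blocked beyond about 0.2 (forcing it past 0.4 is a failure); friction 0.03 N m
- cuvette_centre (a point): centre (half-way up) of the tall cuvette, a solid glass reference cell 30 mm long (x), 20 mm wide (y), 56 mm tall, 70 to 115 g. Its long sides (+y and -y) are white frosted faces 28 mm long over the full height, to be gripped 20 mm apart; its clear faces (+x and -x), 14 mm wide, let the light through. At the start it stands in a rack pocket, centre 34 mm above the table
- cuvette: the tall cuvette itself; origin at the middle of its underside, axes as for cuvette_centre
- rack: white rack block, fixed, 215 (x) by 50 (y) by 14 mm, origin at the middle of its underside. Three pockets 8 mm deep, 33 by 23 mm, along its x at -64, 0 and +64 mm; the tall cuvette, a short one and a round vial stand in them in any order, the cuvettes lengthwise along the row
- short_cuvette: bystander in the rack: a cuvette of the same kind, only 36 mm tall (30 x 20 mm footprint)
- vial: bystander in the rack: round capped amber vial, diameter 19 mm, 48 mm tall
- petri_dish: bystander: closed petri dish, diameter 92 mm, 18 mm high, beyond the photometer
- media_bottle: bystander: capped bottle, diameter 66 mm, 130 mm tall, beyond the photometer
- beaker: bystander: glass beaker, diameter 68 mm, 85 mm tall, beyond the rack
- spatula: bystander: slim steel lab spatula 165 mm long, lying to the right of the rack
- pen: bystander: grey pen 130 mm long, diameter 12 mm, lying to the left of the photometer
Not all that is in view belongs to the job. What is shaped like the cuvette but pink or yellow is not meant.

How it is judged:
On the way, in this order (a step that is already met when the one before it is completed fails the run):
1. the screw-knob is pushed down and turned clockwise, about a quarter turn (value of joint knob_push above 0.0035 m and value of joint knob_turn above 1 rad), for 0.2 s.
2. the tall cuvette is lifted clear of the rack (height (world z) of cuvette_centre above 0.055 m), for 0.1 s.
3. the tall cuvette is in the light path, gripped by its frosted faces (x of cuvette_centre in the frame of light_path between -0.018 and 0.018 m and y of cuvette_centre in the frame of light_path between -0.0055 and 0.0055 m and z of cuvette_centre in the frame of light_path between -0.018 and 0.018 m and angle between the x axis of cuvette_centre and the x axis of light_path, either way round below 0.22 rad and angle between cuvette_centre's own z axis and vertical below 0.2 rad and contact force between the fingers and cuvette_c0 above 1 N and contact force between the fingers and cuvette_c1 above 1 N and contact force between the fingers and cuvette_c2 below 0.5 N and contact force between cuvette and photometer below 0.2 N and linear speed of cuvette below 0.02 m/s), for 0.3 s.
At the end, for the whole second after the job is handed in: Knob 3.5 mm or more down and turned 1.0 rad or more; cuvette centre within 18 mm of the light path's middle along the light and in height, 5.5 mm across it; lengthwise to the light within 0.22 rad, upright within 0.2; held still by the frosted faces alone, clear of the photometer (all of step 1 and all of step 3 and height (world z) of cuvette_centre above 0.05 m); the arm keeps its last pose, push and grip.
It fails at once if the knob is forced round while it is not pushed down (value of joint knob_turn above 0.4 rad and value of joint knob_push below 0.003 m).
It fails at once if the fingers touch the clear part of the tall cuvette (contact force between the fingers and cuvette_c2 above 1 N).
It fails at once if a bystander is moved by more than 25 mm (distance of any of short_cuvette, vial, petri_dish, media_bottle, beaker, spatula, pen from where it was at the start of the episode above 0.025 m).
It also fails if it takes over 54 s, if anything falls off the work surface, if the arm or the gripper's body presses on something with over 40 N, if the wrist force passes 120 N, or if a joint passes its speed limit or range.

## Working session

There is one attempt and no reset: what is moved stays moved. The work goes in short steps, Python scripts to look and compute and a tool call to move; the robot and the scene stay as the last step left them, time stands still between calls to the robot, and variables do not carry over. Pictures are saved under pics/ and viewed, and the job is handed in when it is done.

Besides the shell and the picture viewer there is one more tool, called after ">>>" as name([rows], argument=value, ...), one row to a line, values as JSON. play_rows: Moves the arm, as the interface text tells. Its arguments: {"type":"object","properties":{"slide":{"type":"array"},"roll":{"type":"array"},"fingers":{"type":"number"}},"required":["slide","roll"]}

```bash
mkdir -p pics; ls; python3 - <<'E'
from bench import sensors, eyes, ticket, robot
import cv2
s=sensors.sense();print(s)
for n in("scene","top"):
    cv2.imwrite(f"pics/{n}0.png",eyes.read_camera(n)); print(n,eyes.calibration(n))
print(eyes.calibration("wrist"),robot.grip_depth)
E
```

```text
pics
{'time_s': 0.0, 'q': array([-1.30797571e+00,  5.33839339e-02,  1.61435708e+00,  3.37448159e-05,
        1.47599261e+00, -1.18941079e-01]), 'joint_vel': array([ 0.00241797, -0.00032109,  0.00072367, -0.0004997 , -0.00072562,
        0.00077044]), 'effort': array([-3.62129802e-03, -3.93690062e+01, -3.70174956e+01, -5.18339730e-04,
        7.14440772e-03, -1.00087848e-05]), 'position': array([ 0.23272142, -0.5793592 ,  0.23000856]), 'orientation': array([-1.06892390e-03,  9.81837242e-01,  1.89722122e-01, -6.01925931e-05]), 'wrist_force': array([-0.58482931, -0.16893896, -0.13981772]), 'ft_torque': array([-0.00303995,  0.00166414, -0.00896776]), 'opening': 1.0020377064262886}
scene {'fx': 494.919436593337, 'fy': 494.919436593337, 'cx': 251.33951241714254, 'cy': 191.18079845510712, 'R': array([[-0.55908964,  0.82896941,  0.01511608],
       [ 0.56778848,  0.39609736, -0.72161148],
       [-0.60418128, -0.39486277, -0.69213321]]), 't': array([ 0.30723375, -0.28044983,  1.73630588])}
top {'fx': 367.93853816350634, 'fy': 367.93853816350634, 'cx': 257.72797575407816, 'cy': 185.10745634781176, 'R': array([[-0.0252037 , -0.99960886,  0.01212024],
       [-0.99856809,  0.02460149, -0.04750295],
       [ 0.0471862 , -0.01330013, -0.99879756]]), 't': array([-0.00385458,  0.56232069,  1.01602451])}
{'fx': 338.81958529402067, 'fy': 338.81958529402067, 'cx': 257.49592736631223, 'cy': 190.07669908396406, 'T_tool_cam': array([[ 5.45728064e-05, -9.59153308e-01, -2.82886778e-01,
         7.26739620e-02],
       [ 9.99999977e-01,  1.10583683e-04, -1.82030070e-04,
         7.93426557e-04],
       [ 2.05877406e-04, -2.82886762e-01,  9.59153292e-01,
        -1.42837454e-01],
       [ 0.00000000e+00,  0.00000000e+00,  0.00000000e+00,
         1.00000000e+00]])} -0.0187
```

View pics/scene0.png

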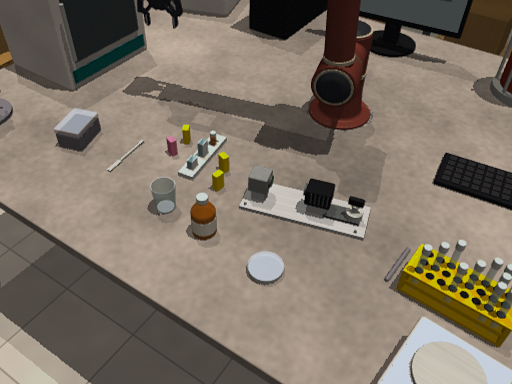

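View pics/top0.png

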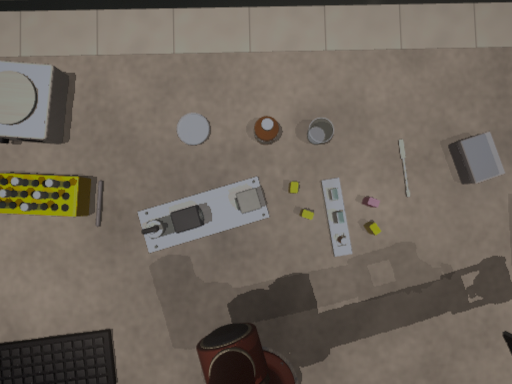

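```bash
python3 - <<'E'
import cv2,numpy as np
a=cv2.imread("pics/top0.png"); 
cv2.imwrite("pics/c1.png",cv2.resize(a[170:260,130:280],None,fx=5,fy=5,interpolation=cv2.INTER_CUBIC))
cv2.imwrite("pics/c2.png",cv2.resize(a[175:260,280:390],None,fx=7,fy=7,interpolation=cv2.INTER_CUBIC))
b=cv2.imread("pics/scene0.png")
cv2.imwrite("pics/c3.png",cv2.resize(b[110:200,160:250],None,fx=6,fy=6,interpolation=cv2.INTER_CUBIC))
cv2.imwrite("pics/c4.png",cv2.resize(b[160:240,235:375],None,fx=5,fy=5,interpolation=cv2.INTER_CUBIC))
E
```

```text
(no output)
```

View pics/c1.png

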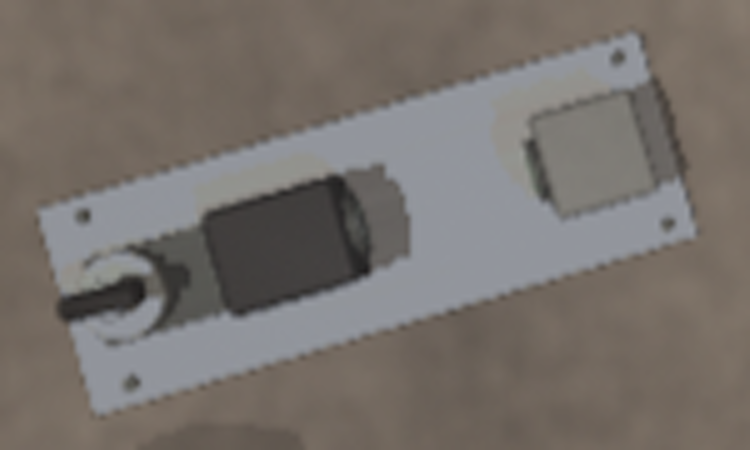

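View pics/c2.png

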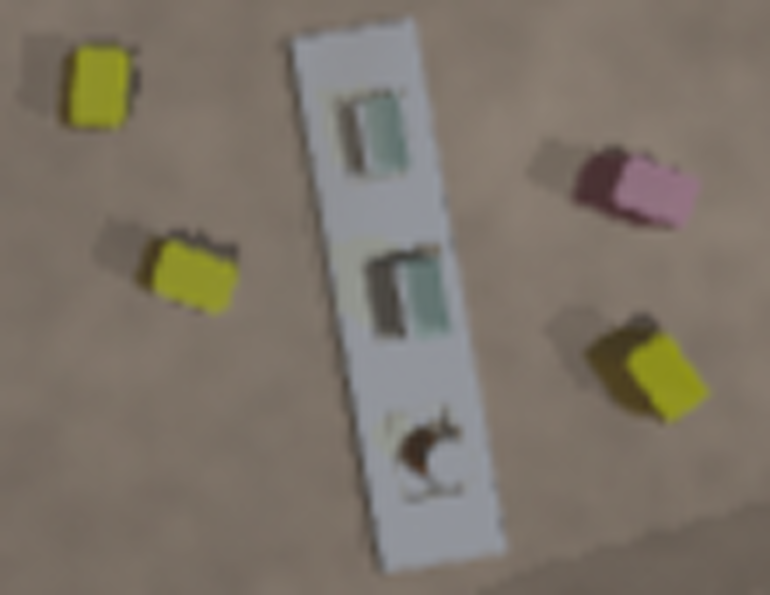

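View pics/c3.png

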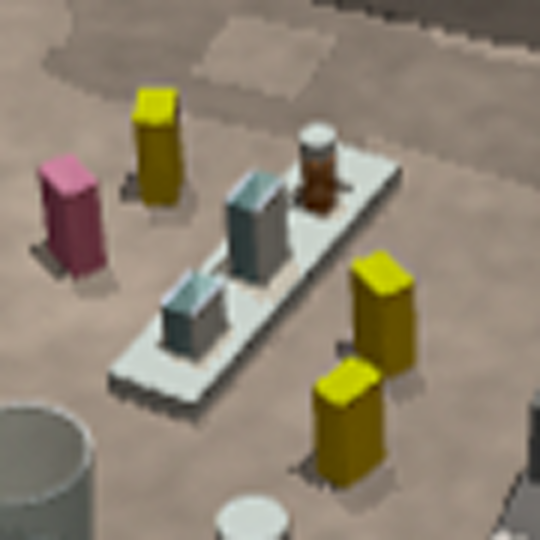

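View pics/c4.png

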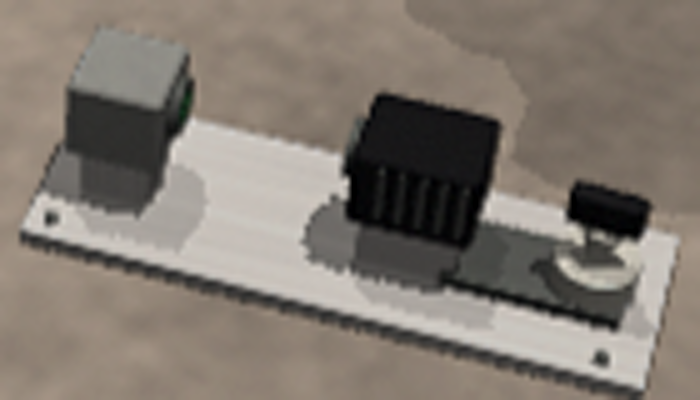

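```bash
cat > h.py <<'E'
import numpy as np, cv2
from bench import sensors, eyes, robot
def ray(n,u,v,z):
    c=eyes.calibration(n);R=c["R"];t=c["t"]
    d=R.T@np.array([(u-c["cx"])/c["fx"],(v-c["cy"])/c["fy"],1]);o=-R.T@t
    return o+d*(z-o[2])/d[2]
def proj(n,X):
    c=eyes.calibration(n);p=c["R"]@X+c["t"];return np.array([c["fx"]*p[0]/p[2]+c["cx"],c["fy"]*p[1]/p[2]+c["cy"]])
def crop(p,s,x0,y0): return ((p[0]+.5)/s-.5+x0,(p[1]+.5)/s-.5+y0)
E
python3 - <<'E'
from h import *
def fit(n,pts,z,loc):
    W=np.array([ray(n,*p,z)[:2] for p in pts]);loc=np.array(loc)
    # rigid fit
    lc=loc-loc.mean(0);wc=W-W.mean(0)
    a=np.arctan2((lc[:,0]*wc[:,1]-lc[:,1]*wc[:,0]).sum(),(lc*wc).sum())
    Rm=np.array([[np.cos(a),-np.sin(a)],[np.sin(a),np.cos(a)]])
    o=W.mean(0)-Rm@loc.mean(0)
    print(n,"origin",o,"yaw",a,"res mm",((loc@Rm.T+o-W)*1000).round(1).tolist())
    return o,Rm
P=[(-.225,.06),(.125,.06),(.125,-.06),(-.225,-.06)]
fit("top",[crop(p,5,130,170) for p in [(38,208),(637,32),(697,238),(97,415)]],.012,P)
# scene: c4 crop, corners: lower-left (22,237)=detector/far ; right-bottom (640,390); right top(680,240)
fit("scene",[crop(p,5,235,160) for p in [(642,388),(22,236),(678,238)]],.012,[P[0],P[1],P[3]])
# rack, x along near->far
R=[(.1075,.025),(.1075,-.025),(-.1075,-.025),(-.1075,.025)]
fit("top",[crop(p,7,280,175) for p in [(292,40),(412,17),(505,548),(385,572)]],.014,R)
fit("scene",[crop(p,6,160,110) for p in [(195,402),(110,378),(402,165)]],.014,[R[0],R[1],R[3]])
print("knob top",ray("top",*crop((100,297),5,130,170),.086))
print("cuv top",ray("top",*crop((428,292),7,280,175),.062))
print(sensors.sense()["time_s"])
E
```

```text
top origin [0.49785236 0.08748934] yaw -1.3096164738569531 res mm [[-0.0, 1.3], [0.4, -1.3], [0.5, -1.7], [-0.8, 1.7]]
scene origin [0.50310577 0.08942427] yaw -1.2958352730834004 res mm [[0.6, 2.6], [1.1, -2.9], [-1.7, 0.3]]
top origin [ 0.4690841  -0.23546116] yaw 0.14042198417254687 res mm [[0.9, 0.7], [-0.2, -0.3], [-0.9, -0.9], [0.2, 0.5]]
scene origin [ 0.47091269 -0.23361943] yaw 0.1455689008318749 res mm [[1.3, 2.2], [-1.7, -1.8], [0.4, -0.4]]
knob top [0.45230519 0.26447122 0.086     ]
cuv top [ 0.4712463  -0.23598702  0.062     ]
0.1
```

>>> play_rows([
  [0.0235,0.034,0],
  [0.0235,0.034,0],
  [0.0235,0.034,0],
  [0.0235,0.034,0],
  [0.0235,0.034,0],
  [0.0235,0.034,0],
  [0.0235,0.034,0],
  [0.0235,0.034,0],
  [0.0235,0.034,0],
  [0.0235,0.034,0],
], roll=[-0.024,-0.024,-0.024,-0.024,-0.024,-0.024,-0.024,-0.024,-0.024,-0.024])

```text
time_s: 0.93
position: [0.4684, -0.2379, 0.2309]
orientation: [-0.0, 0.998, 0.07, -0.0]
wrist_force: [-0.7, -1.2, -0.2]
opening: 0.998
```

>>> play_rows([
  [0,0,0],
  [0,0,0],
], roll=[0,0])

```text
time_s: 1.1
position: [0.4685, -0.2381, 0.2308]
orientation: [-0.0, 0.997, 0.073, -0.0]
wrist_force: [0.1, 0.4, 0.6]
opening: 0.997
```

```bash
cat >> h.py <<'E'
from scipy.spatial.transform import Rotation as Ro
def wpose():
    s=sensors.sense();c=eyes.calibration("wrist");q=s["orientation"]
    T=np.eye(4);T[:3,:3]=Ro.from_quat([q[1],q[2],q[3],q[0]]).as_matrix();T[:3,3]=s["position"]
    return T@c["T_tool_cam"]
def wray(M,u,v,z):
    c=eyes.calibration("wrist");d=M[:3,:3]@np.array([(u-c["cx"])/c["fx"],(v-c["cy"])/c["fy"],1]);o=M[:3,3]
    return o+d*(z-o[2])/d[2]
def shot(n):
    M=wpose();im=eyes.read_camera("wrist");cv2.imwrite(f"pics/{n}.png",im);np.save(f"pics/{n}.npy",M)
    cv2.imwrite(f"pics/{n}_b.png",cv2.resize(im,(800,600),interpolation=cv2.INTER_CUBIC))
    s=sensors.sense();x=M@np.linalg.inv(eyes.calibration("wrist")["T_tool_cam"])
    print("tcp",s["position"],"yaw",np.arctan2(x[1,0],x[0,0]),"zaxis",x[:3,2],"t",s["time_s"],"q6",s["q"][5],"F",s["wrist_force"],s["opening"])
E
python3 -c "
from h import *
shot('w1')"
```

```text
tcp [ 0.46784473 -0.2393824   0.23081823] yaw 0.1463284725952497 zaxis [-8.49164602e-04  2.27600932e-04 -9.99999614e-01] t 1.15 q6 0.8126121311331159 F [-1.13128948  0.33201842 -0.09794463] 0.9973460129352844
```

View pics/w1_b.png

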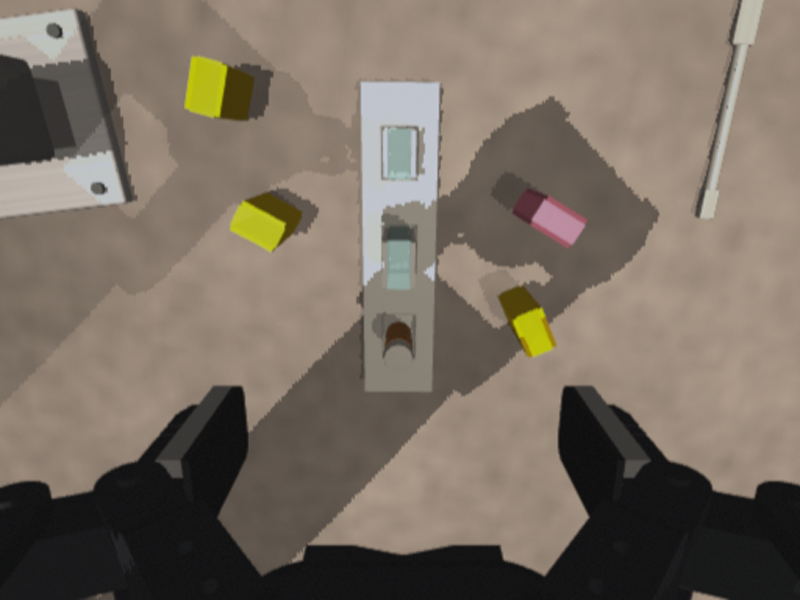

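```bash
python3 - <<'E'
import cv2
a=cv2.imread("pics/w1.png"); print(a.shape)
cv2.imwrite("pics/c5.png",cv2.resize(a[120:200,220:290],None,fx=7,fy=7,interpolation=cv2.INTER_CUBIC))
E
```

```text
(384, 512, 3)
```

View pics/c5.png

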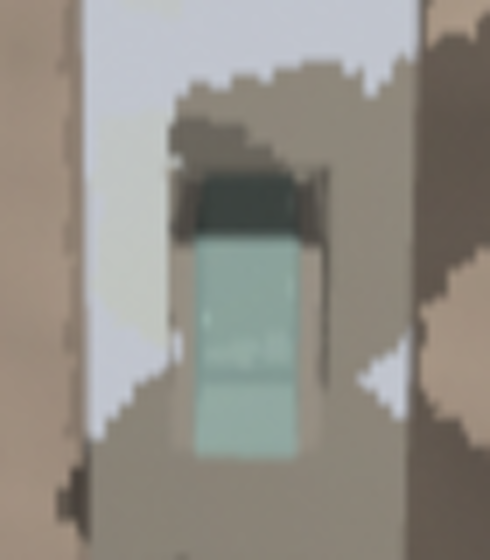

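```bash
python3 - <<'E'
from h import *
M=np.load("pics/w1.npy")
for p in [(247.5,348),(246.5,238),(247.5,458),(195,348),(299,348)]:
    print(p,wray(M,*crop(p,7,220,120),.062).round(4))
# rack corners from 800x600 view
k=800/512
R=[wray(M,u/k,v/k,.014) for u,v in [(361,82),(439,82),(366,391),(433,391)]]
print(np.round(R,4), np.mean(R,0)); 
d=R[0]-R[2]+R[1]-R[3];print(np.arctan2(d[1],d[0]))
E
```

```text
(247.5, 348) [ 0.4694 -0.236   0.062 ]
(246.5, 238) [ 0.4842 -0.2338  0.062 ]
(247.5, 458) [ 0.4542 -0.2382  0.062 ]
(195, 348) [ 0.4684 -0.229   0.062 ]
(299, 348) [ 0.4704 -0.2429  0.062 ]
[[ 0.5719 -0.1969  0.014 ]
 [ 0.5791 -0.2457  0.014 ]
 [ 0.359  -0.2273  0.014 ]
 [ 0.3663 -0.2768  0.014 ]] [ 0.46910624 -0.23668568  0.014     ]
0.14339367927746216
```

>>> play_rows([
  [-0.0013,0.036,0],
  [-0.0013,0.036,0],
  [-0.0013,0.036,0],
  [-0.0013,0.036,0],
  [-0.0013,0.036,0],
  [-0.0013,0.036,0],
  [-0.0013,0.036,0],
], roll=[0.12,0.12,0.12,0.12,0.12,0.12,0.12], fingers=0.0)

```text
time_s: 1.73
position: [0.4583, 0.0118, 0.2312]
orientation: [0.0, 0.881, 0.473, -0.0]
wrist_force: [0.9, -0.0, 0.2]
opening: 0.503
```

>>> play_rows([
  [-0.0013,0.036,0],
  [-0.0013,0.036,0],
  [-0.0013,0.036,0],
  [-0.0013,0.036,0],
  [-0.0013,0.036,0],
  [-0.0013,0.036,0],
  [-0.0013,0.036,0],
  [0,0,0],
  [0,0,0],
  [0,0,0],
], roll=[0.12,0.12,0.12,0.12,0.12,0.12,0.12,0,0,0])

```text
time_s: 2.57
position: [0.4501, 0.2626, 0.2309]
orientation: [0.0, 0.614, 0.789, -0.001]
wrist_force: [-0.2, 0.0, -0.2]
opening: 0.499
```

```bash
python3 -c "
from h import *
shot('w2')"
```

```text
tcp [0.45017092 0.26234207 0.23100314] yaw 1.8193926129470166 zaxis [-5.48815531e-04 -9.49389646e-04 -9.99999399e-01] t 2.6167 q6 0.13710301206441597 F [ 0.31744848  0.13480915 -0.09051377] 0.5008723858973415
```

View pics/w2_b.png

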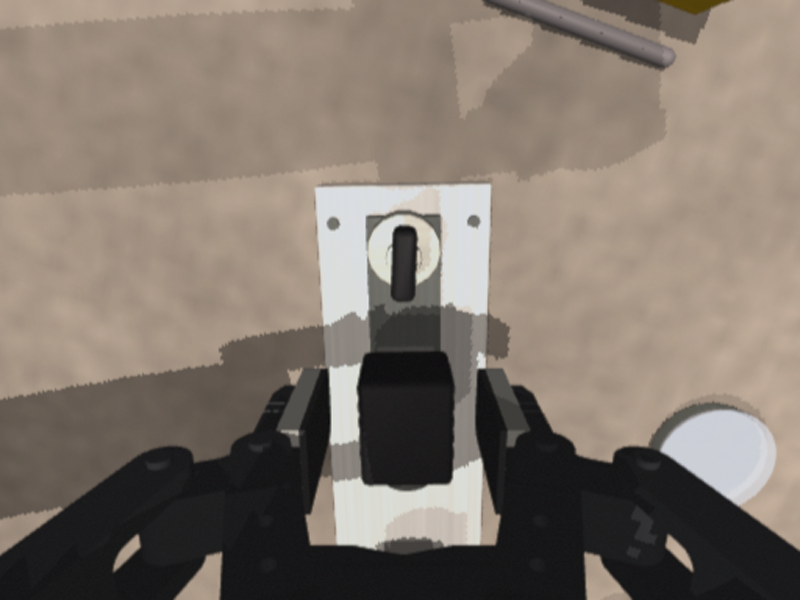

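```bash
python3 - <<'E'
import cv2
a=cv2.imread("pics/w2.png")
cv2.imwrite("pics/c6.png",cv2.resize(a[110:230,195:325],None,fx=5,fy=5,interpolation=cv2.INTER_CUBIC))
E
```

```text
(no output)
```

View pics/c6.png

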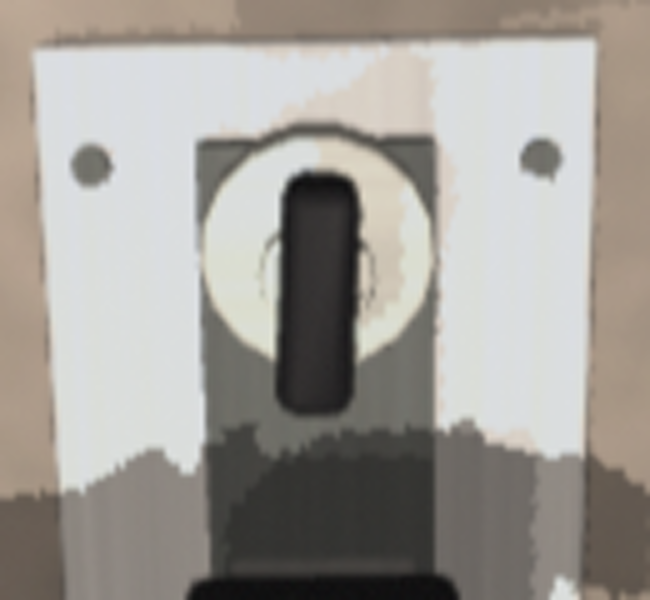

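```bash
python3 - <<'E'
from h import *
M=np.load("pics/w2.npy")
f=lambda p,z:wray(M,*crop(p,5,195,110),z)
for p in [(277,400),(354,400),(290,200),(356,200),(316,412),(321,190),(321,172)]: print(p,f(p,.086).round(4))
a,b=f((315.5,395),.086),f((322,200),.086);d=b-a;print("bar yaw",np.arctan2(d[1],d[0]))
# base plate edges, z .012
A,B=f((35,50),.012),f((595,40),.012);d=A-B;print("corners",A,B,np.linalg.norm(d),"yaw phot", np.arctan2(d[1],d[0]))
for p in[(203,252),(433,252),(318,362)]: print("boss",f(p,.04).round(4))
L=f((63,560),.012)-A;print(np.arctan2(-L[1],-L[0]))
L=f((583,560),.012)-B;print(np.arctan2(-L[1],-L[0]))
E
```

```text
(277, 400) [0.4476 0.2483 0.086 ]
(354, 400) [0.4608 0.2517 0.086 ]
(290, 200) [0.4412 0.2835 0.086 ]
(356, 200) [0.4522 0.2863 0.086 ]
(316, 412) [0.4549 0.2479 0.086 ]
(321, 190) [0.446  0.2865 0.086 ]
(321, 172) [0.4452 0.2895 0.086 ]
bar yaw 1.7876155614836524
corners [0.38363856 0.28863074 0.012     ] [0.49687642 0.31952023 0.012     ] 0.117375348754746 yaw phot -2.8752877516447994
boss [0.4281 0.2613 0.04  ]
boss [0.4727 0.2727 0.04  ]
boss [0.456  0.2449 0.04  ]
1.8286950989380353
1.8427266409129406
```

>>> play_rows([
  [0,0.0045,-0.03],
  [0,0,-0.03],
  [0,0,-0.03],
  [0,0,-0.03],
  [0,0,-0.02],
  [0,0,0],
  [0,0,0],
], roll=[-0.03,0,0,0,0,0,0])

```text
time_s: 3.2
position: [0.4493, 0.2668, 0.0904]
orientation: [-0.001, 0.626, 0.78, -0.001]
wrist_force: [0.1, 0.1, 0.9]
opening: 0.502
```

```bash
python3 -c "
from h import *
shot('w3')"
```

```text
tcp [0.45058621 0.26760774 0.09229522] yaw 1.789113865102943 zaxis [-0.00236791 -0.00122761 -0.99999644] t 3.25 q6 0.17517501889521334 F [-0.24776803 -0.49272214 -0.45146388] 0.4972754562314712
```

View pics/w3_b.png

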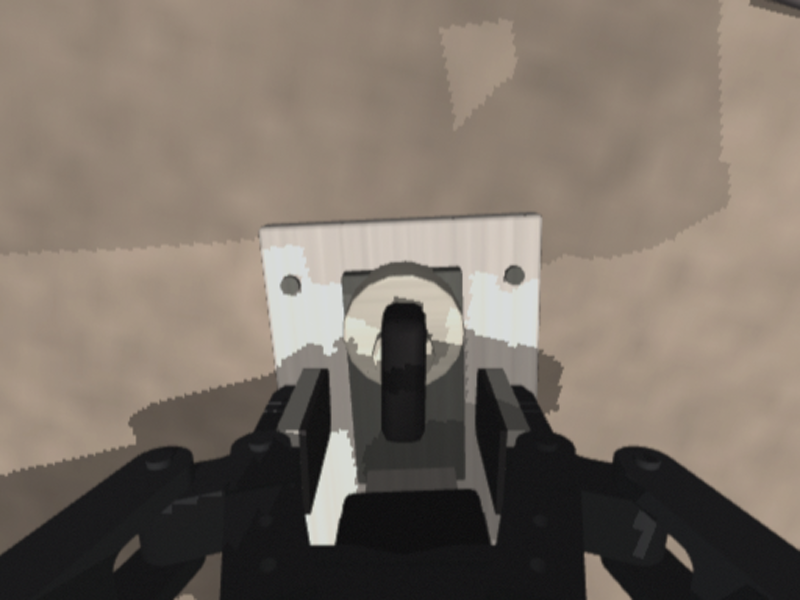

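>>> play_rows([
  [0,0,-0.016],
  [0,0,-0.016],
  [0,0,0],
  [0,0,0],
], roll=[0,0,0,0])

```text
time_s: 3.58
position: [0.4505, 0.2685, 0.0607]
orientation: [0.0, 0.625, 0.781, 0.001]
wrist_force: [0.1, -0.6, 0.4]
opening: 0.498
```

>>> play_rows([
  [0,0,0],
  [0,0,0],
  [0,0,0],
  [0,0,0],
  [0,0,0],
  [0,0,0],
  [0,0,0],
  [0,0,0],
], roll=[0,0,0,0,0,0,0,0], fingers=-1)

```text
time_s: 4.25
position: [0.4495, 0.2686, 0.0595]
orientation: [-0.0, 0.625, 0.781, -0.0]
wrist_force: [-4.6, -0.8, 4.4]
opening: 0.15
```

```bash
python3 -c "
from h import *
shot('w4')"
```

```text
tcp [0.44955975 0.26867142 0.05941075] yaw 1.7917945987357584 zaxis [-3.42603083e-04  1.93721832e-04 -9.99999923e-01] t 4.3 q6 0.17517029576035797 F [-5.25328427 -0.76355764  4.76812817] 0.14825109148403934
```

View pics/w4_b.png

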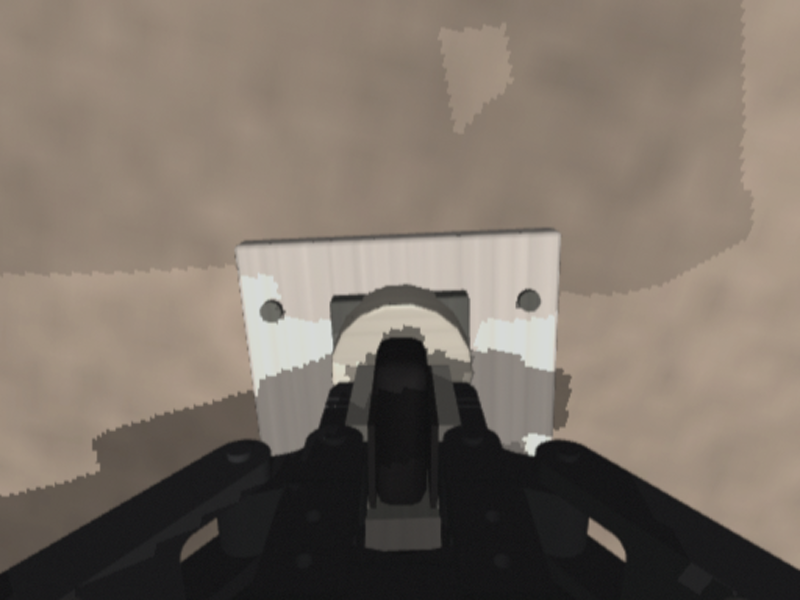

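>>> play_rows([
  [0.0005,0,-0.002],
  [0.0005,0,-0.002],
  [0,0,-0.002],
  [0,0,-0.0015],
  [0,0,0],
  [0,0,0],
  [0,0,0],
], roll=[0,0,0,0,0,0,0])

```text
time_s: 4.88
position: [0.45, 0.2688, 0.0553]
orientation: [-0.001, 0.625, 0.781, -0.002]
wrist_force: [-16.7, -5.2, 28.1]
opening: 0.15
```

>>> play_rows([
  [-0.001,0,0],
  [-0.0005,0,0],
  [0,0,0],
], roll=[0,0,0])

```text
time_s: 5.13
position: [0.4498, 0.2688, 0.0554]
orientation: [0.0, 0.625, 0.781, -0.0]
wrist_force: [-12.3, -4.4, 24.3]
opening: 0.15
```

```bash
python3 -c "
from h import *
shot('w5'); im=eyes.read_camera('scene'); cv2.imwrite('pics/s5.png',cv2.resize(im[160:230,310:400],None,fx=8,fy=8,interpolation=cv2.INTER_CUBIC))
for i in range(4):
  eyes.read_camera('top'); s=sensors.sense();print(s['position'],s['wrist_force'],s['ft_torque'])
"
```

```text
tcp [0.44979746 0.26883119 0.05535633] yaw 1.792201435862184 zaxis [-2.33565825e-04 -4.56626799e-04 -9.99999868e-01] t 5.1833 q6 0.17558443681082234 F [-11.93033234  -4.22749936  24.10042744] 0.151120775326644
[0.44978515 0.26883934 0.05534062] [-12.91638807  -5.14150077  24.58167662] [-0.84743997  2.24449637 -0.0666129 ]
[0.44981489 0.26883652 0.0553625 ] [-12.57545433  -5.52377031  24.13675845] [-0.8263158   2.39836541 -0.09461657]
[0.44978452 0.268819   0.0553343 ] [-12.62562232  -4.77611239  25.03557087] [-0.89119022  2.34396995 -0.05221647]
[0.44979844 0.26882601 0.05535598] [-12.42295812  -4.36071658  24.63677716] [-0.81662369  2.35756503 -0.0244983 ]
```

View pics/w5_b.png

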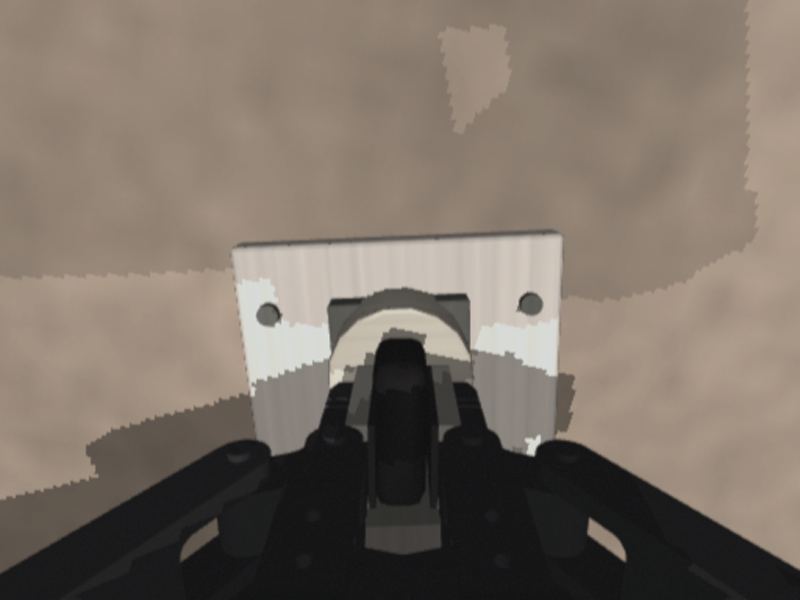

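View pics/s5.png

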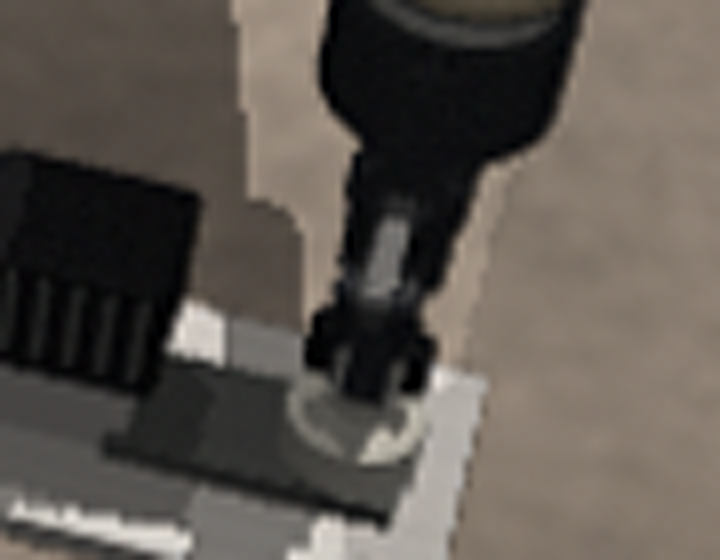

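>>> play_rows([
  [-0.001,0,0],
  [0,0,0],
  [0,0,0],
  [0,0,0],
], roll=[-0.08,-0.07,0,0])

```text
time_s: 5.77
position: [0.4499, 0.2688, 0.0554]
orientation: [0.001, 0.682, 0.732, 0.001]
wrist_force: [-9.9, -3.7, 21.4]
opening: 0.15
```

```bash
python3 -c "
from h import *
shot('w6');s=sensors.sense();print(s['ft_torque'])
"
```

```text
tcp [0.44986664 0.26882358 0.05536329] yaw 1.6419637135636047 zaxis [ 2.41555064e-03 -1.97614307e-04 -9.99997063e-01] t 5.8167 q6 0.326361597947134 F [-8.85905377 -4.63890207 21.54134014] 0.14761969548674525
[-0.88414467  1.61556208 -0.1026546 ]
```

View pics/w6_b.png

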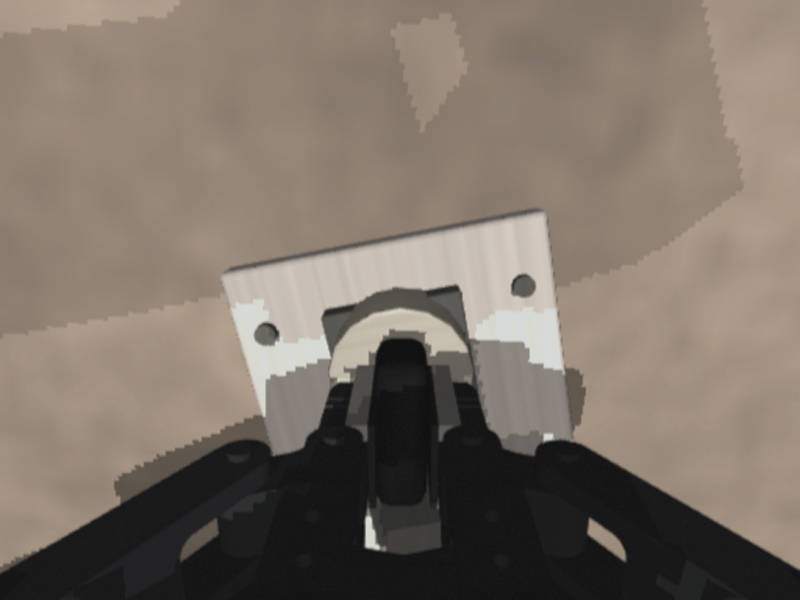

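>>> play_rows([
  [-0.0005,0,0],
  [0,0,0],
  [0,0,0],
], roll=[-0.11,0,0])

```text
time_s: 6.07
position: [0.45, 0.2688, 0.0554]
orientation: [0.001, 0.721, 0.693, 0.001]
wrist_force: [-6.2, -5.1, 18.8]
opening: 0.148
```

```bash
python3 -c "
from h import *
shot('w7');s=sensors.sense();print(s['ft_torque'])
"
```

```text
tcp [0.44995504 0.26879653 0.05537534] yaw 1.5319667786839248 zaxis [ 4.05830210e-03 -9.48910318e-05 -9.99991761e-01] t 6.1167 q6 0.43672863503344067 F [-7.50364704 -4.88569601 19.98514275] 0.1467765545706784
[-0.87392773  1.25220738 -0.04634925]
```

View pics/w7_b.png

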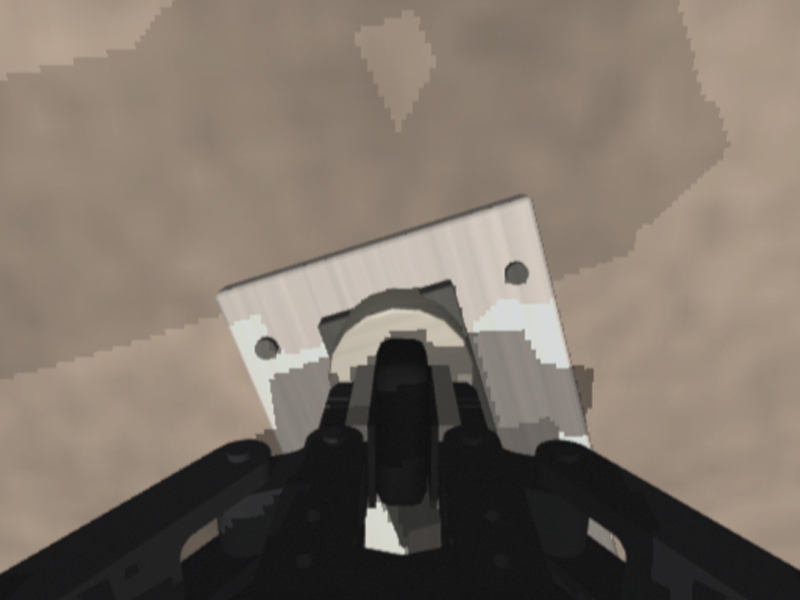

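>>> play_rows([
  [0,0,0],
  [0,0,0],
  [0,0,0],
  [0,0,0],
  [0,0,0],
], roll=[-0.1,-0.1,-0.1,-0.1,-0.1])

```text
time_s: 6.53
position: [0.4507, 0.2684, 0.0554]
orientation: [0.002, 0.871, 0.491, 0.002]
wrist_force: [-4.3, -5.4, 17.6]
opening: 0.153
```

>>> play_rows([
  [0,0,0],
  [0,0,0],
  [0,0,0],
  [0,0,0],
  [0,0,0],
  [0,0,0],
  [0,0,0],
  [0,0,0],
], roll=[-0.1,-0.1,-0.1,-0.1,-0.1,-0.05,0,0])

```text
time_s: 7.2
position: [0.4512, 0.2677, 0.0554]
orientation: [0.002, 0.971, 0.239, 0.003]
wrist_force: [-3.2, -8.0, 17.4]
opening: 0.15
```

```bash
python3 -c "
from h import *
shot('w8');s=sensors.sense();print(s['ft_torque'])
"
```

```text
tcp [0.45113504 0.26772267 0.05540594] yaw 0.48240684906573117 zaxis [ 0.00679832 -0.00240804 -0.99997399] t 7.25 q6 1.4866515712109833 F [-2.52417807 -7.19382961 16.95491402] 0.153140123400142
[-1.63196331  0.55260233 -0.0612697 ]
```

View pics/w8_b.png

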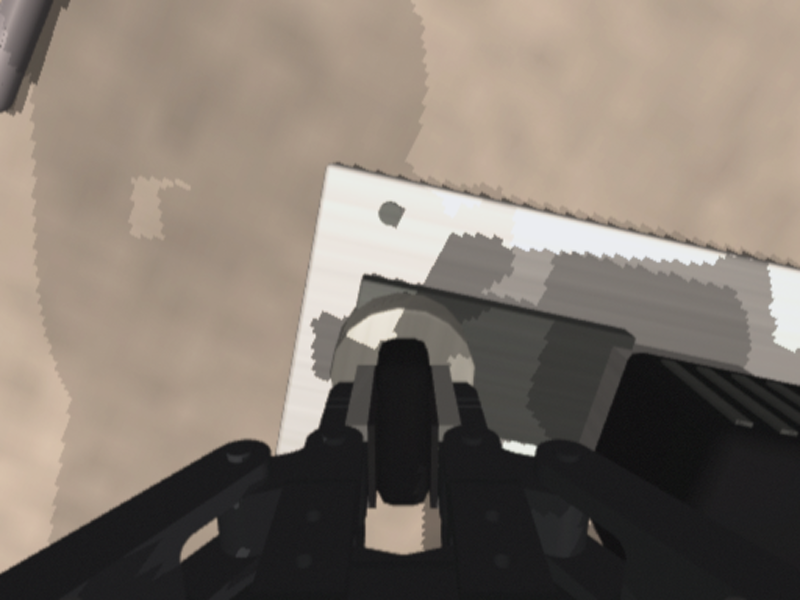

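>>> play_rows([
  [0,0,0],
  [0,0,0],
  [0,0.0005,0.001],
  [0,0.0005,0.001],
  [0,0,0],
  [0,0,0],
], roll=[-0.05,-0.05,0,0,0,0])

```text
time_s: 7.75
position: [0.451, 0.2676, 0.0555]
orientation: [0.003, 0.982, 0.19, 0.003]
wrist_force: [3.2, -9.6, 6.6]
opening: 0.151
```

>>> play_rows([
  [0,0,0],
  [0,0,0],
  [0,0,0],
  [0,0,0],
  [0,0,0],
], roll=[0,0,0,0,0], fingers=-0.2)

```text
time_s: 8.17
position: [0.4475, 0.2694, 0.0532]
orientation: [0.0, 0.982, 0.19, -0.0]
wrist_force: [0.2, 0.1, -0.1]
opening: 0.4
```

```bash
python3 -c "
from h import *
shot('w9');s=sensors.sense();print(s['ft_torque'])
"
```

```text
tcp [0.44749762 0.26938958 0.05325054] yaw 0.3819455860428846 zaxis [-1.40064830e-04 -3.56407294e-04 -9.99999927e-01] t 8.2167 q6 1.5884501787410277 F [-0.27939689  0.36663432  0.1503377 ] 0.4005500516258427
[-0.00422085 -0.01542147  0.00218434]
```

View pics/w9_b.png

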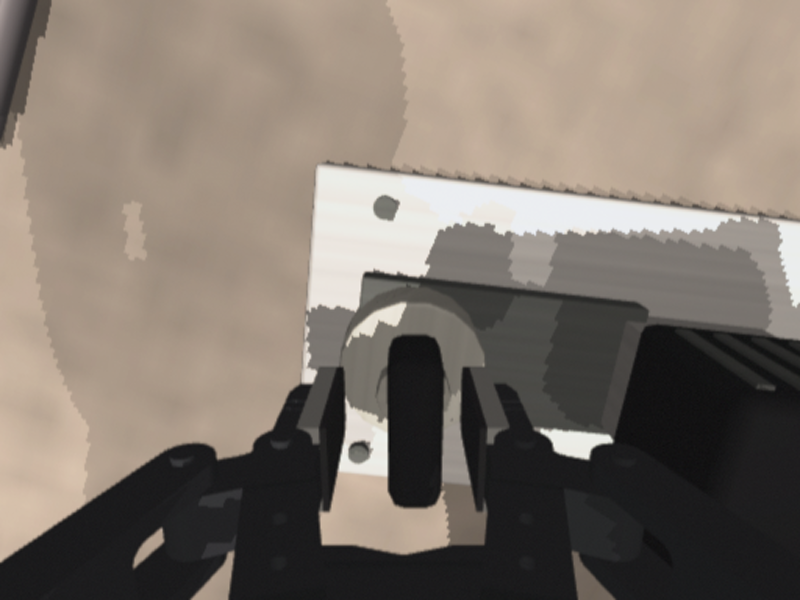

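>>> play_rows([
  [0,0,0.015],
  [0,0,0.025],
  [0,0,0.035],
  [0,0,0.035],
  [0,0,0.035],
  [0,0,0.03],
  [0,0,0],
  [0,0,0],
], roll=[0,0,0,0,0,0,0,0])

```text
time_s: 8.88
position: [0.4489, 0.2701, 0.2314]
orientation: [-0.0, 0.982, 0.19, 0.003]
wrist_force: [-0.0, 0.8, -0.4]
opening: 0.398
```

```bash
python3 -c "
from h import *
shot('w10')
a=cv2.imread('pics/w10.png')
"
```

```text
tcp [0.44775922 0.26957909 0.22887234] yaw 0.38192309400043833 zaxis [ 0.00489593  0.00192145 -0.99998617] t 8.9333 q6 1.5884099618493188 F [-0.08142546  0.26730699 -0.96827115] 0.39928600231327294
```

View pics/w10_b.png

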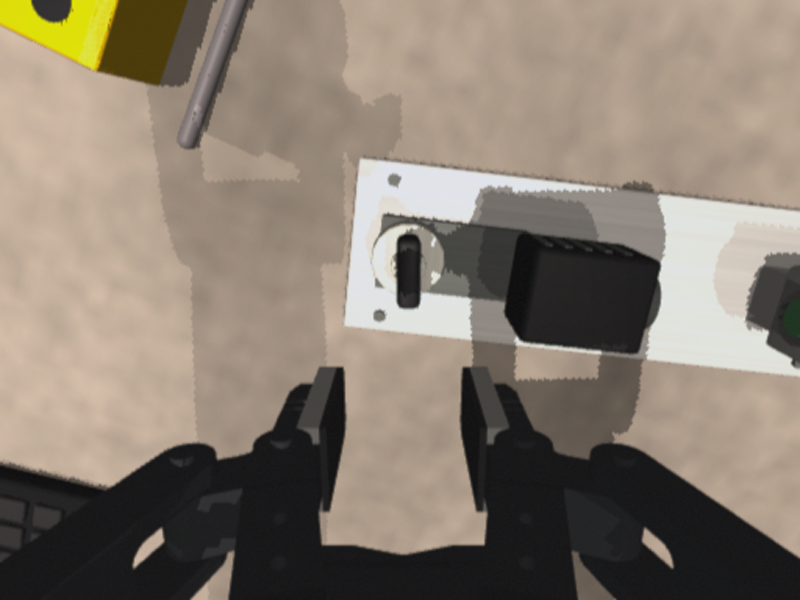

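>>> play_rows([
  [0.0015,-0.036,0],
  [0.0015,-0.036,0],
  [0.0015,-0.036,0],
  [0.0015,-0.036,0],
  [0.0015,-0.036,0],
  [0.0015,-0.036,0],
  [0.0015,-0.036,0],
], roll=[-0.017,-0.017,-0.017,-0.017,-0.017,-0.017,-0.017], fingers=0.0)

```text
time_s: 9.52
position: [0.4567, 0.0161, 0.226]
orientation: [-0.001, 0.991, 0.131, -0.002]
wrist_force: [0.6, 0.1, 0.7]
opening: 0.497
```

>>> play_rows([
  [0.0015,-0.036,0],
  [0.0015,-0.036,0],
  [0.0015,-0.036,0],
  [0.0015,-0.036,0],
  [0.0015,-0.036,0],
  [0.0015,-0.036,0],
  [0.0015,-0.036,0],
  [0,0,-0.03],
  [0,0,-0.03],
  [0,0,-0.02],
], roll=[-0.017,-0.017,-0.017,-0.017,-0.017,-0.017,-0.017,0,0,0])

```text
time_s: 10.35
position: [0.4662, -0.2338, 0.1433]
orientation: [-0.002, 0.997, 0.071, -0.003]
wrist_force: [-0.9, 0.9, -1.2]
opening: 0.503
```

>>> play_rows([
  [0,0,0],
  [0,0,0],
  [0,0,0],
], roll=[0,0,0])

```text
time_s: 10.6
position: [0.4688, -0.2344, 0.149]
orientation: [-0.0, 0.997, 0.072, -0.0]
wrist_force: [0.9, -0.4, 0.4]
opening: 0.502
```

```bash
python3 -c "
from h import *
shot('w11')
a=cv2.imread('pics/w11.png')
cv2.imwrite('pics/c11.png',cv2.resize(a[110:270,180:340],None,fx=4,fy=4,interpolation=cv2.INTER_CUBIC)[:600])
"
```

```text
tcp [ 0.46937147 -0.23474217  0.15007236] yaw 0.14403695545738218 zaxis [-1.38464869e-04  6.20285477e-05 -9.99999988e-01] t 10.65 q6 0.8210253284254352 F [-0.02382391  0.44109643  0.5942722 ] 0.5023748364816787
```

View pics/w11_b.png

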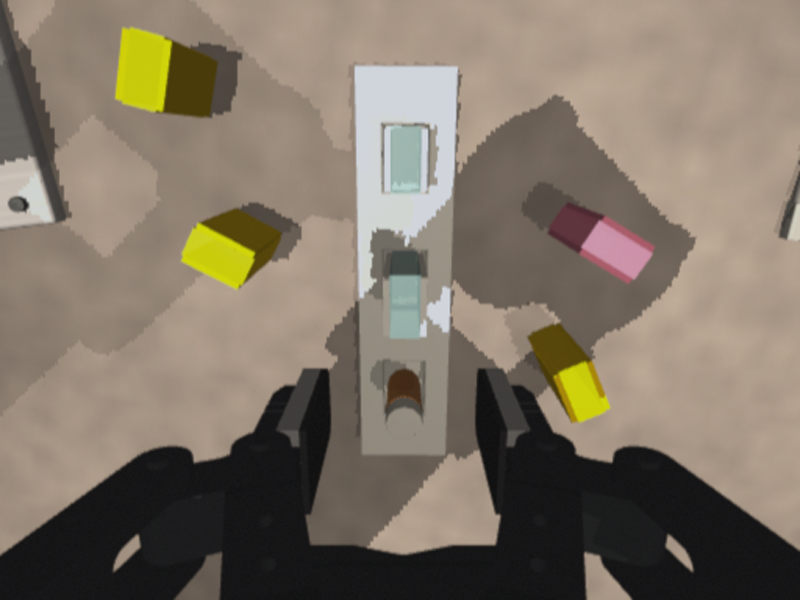

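View pics/c11.png

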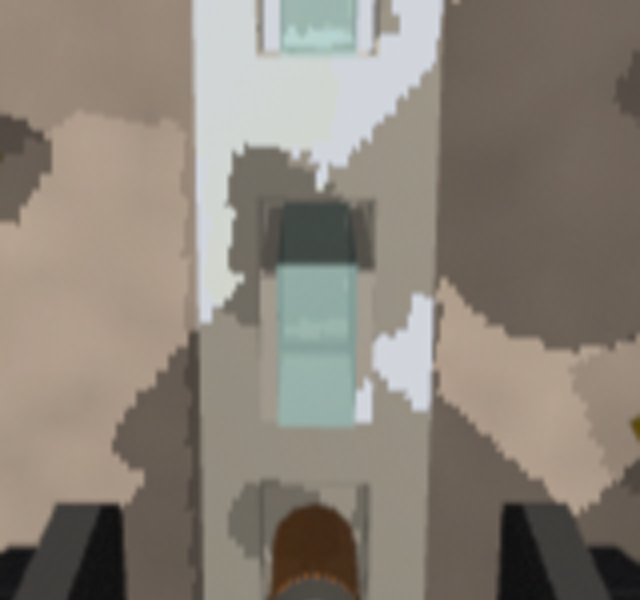

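```bash
python3 - <<'E'
from h import *
M=np.load("pics/w11.npy")
f=lambda p:wray(M,*crop(p,4,180,110),.062)
c=f((316.5,344.5));print(c, f((317,263)),f((316,426)))
a,b=f((317,263)),f((316,426));print(np.linalg.norm(a-b),np.arctan2(*(a-b)[[1,0]]), np.linalg.norm(f((278,344))-f((355,344))))
E
```

```text
[ 0.46981041 -0.23571007  0.062     ] [ 0.48457216 -0.23364055  0.062     ] [ 0.45451257 -0.23785475  0.062     ]
0.030353553093438394 0.13928693098758424 0.01367851455798445
```

>>> play_rows([
  [0,-0.001,-0.03],
  [0,0,-0.03],
  [0,0,-0.02],
  [0,0,-0.015],
  [0,0,0],
  [0,0,0],
], roll=[0,0,0,0,0,0])

```text
time_s: 11.15
position: [0.4692, -0.2356, 0.0548]
orientation: [0.0, 0.997, 0.072, 0.0]
wrist_force: [-1.4, 0.1, 1.3]
opening: 0.504
```

```bash
python3 -c "
from h import *
shot('w12')
"
```

```text
tcp [ 0.46991371 -0.23616418  0.05577247] yaw 0.14416500680540847 zaxis [ 7.19499990e-04 -4.90382499e-04 -9.99999621e-01] t 11.2 q6 0.8194375762325545 F [0.5586617  0.51344968 0.11748207] 0.49781849523958555
```

View pics/w12_b.png

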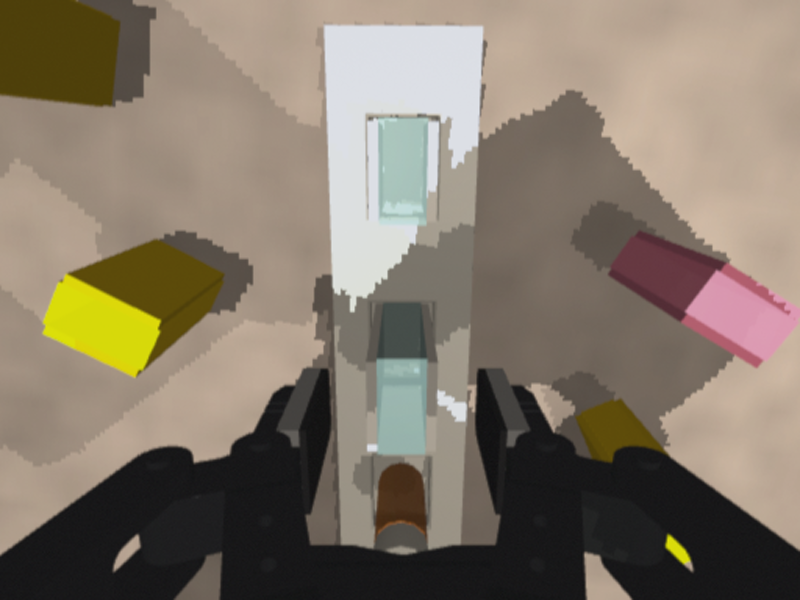

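```bash
python3 - <<'E'
from h import *
M=np.load("pics/w12.npy");k=800/512
for p in [(401.5,360),(401.5,455),(401.5,407),(376,400),(427,400)]: print(wray(M,p[0]/k,p[1]/k,.062))
E
```

```text
[ 0.48375497 -0.23383964  0.062     ]
[ 0.45401726 -0.23814492  0.062     ]
[ 0.46946072 -0.23590909  0.062     ]
[ 0.47060376 -0.2284442   0.062     ]
[ 0.47267603 -0.24274345  0.062     ]
```

Aligned within 1 mm. Descend and close.

>>> play_rows([
  [-0.0005,0,-0.012],
  [0,0,-0.01],
  [0,0,-0.01],
  [0,0,0],
  [0,0,0],
  [0,0,0],
], roll=[0,0,0,0,0,0])

```text
time_s: 11.7
position: [0.4681, -0.2355, 0.0217]
orientation: [-0.0, 0.997, 0.072, -0.0]
wrist_force: [0.0, -0.7, -0.4]
opening: 0.501
```

>>> play_rows([
  [0,0,0],
  [0,0,0],
  [0,0,0],
  [0,0,0],
  [0,0,0],
  [0,0,0],
  [0,0,0],
], roll=[0,0,0,0,0,0,0], fingers=-1)

```text
time_s: 12.28
position: [0.4687, -0.2358, 0.0225]
orientation: [0.0, 0.997, 0.072, 0.001]
wrist_force: [0.2, -0.1, 3.7]
opening: 0.227
```

```bash
python3 -c "
from h import *
shot('w13')
"
```

```text
tcp [ 0.46863457 -0.23581686  0.02242989] yaw 0.14377372532375227 zaxis [ 1.06149394e-03 -7.24533891e-04 -9.99999174e-01] t 12.3333 q6 0.8189239944071061 F [ 0.05831174 -0.89105254  4.43096755] 0.22426463282938086
```

View pics/w13_b.png

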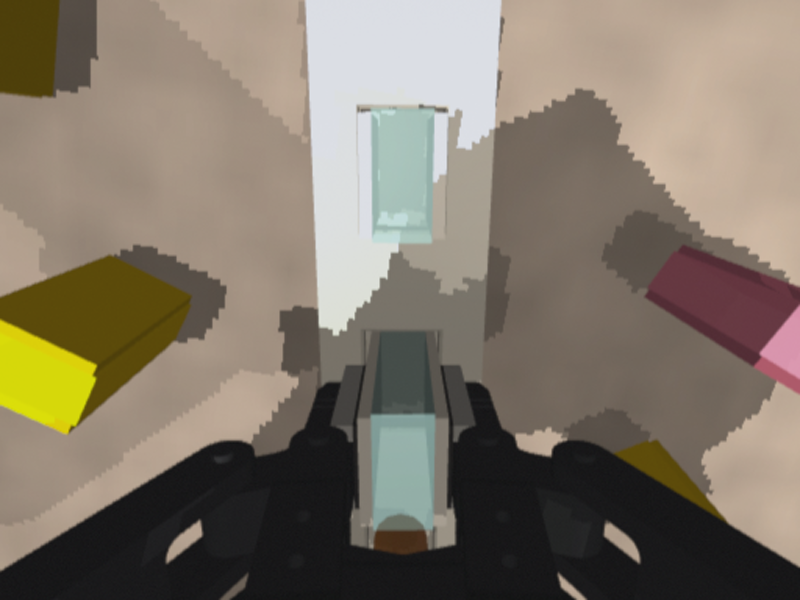

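>>> play_rows([
  [0,0,0.008],
  [0,0,0.012],
  [0,0,0.02],
  [0,0,0.03],
  [0,0,0.03],
  [0,0,0.03],
  [0,0,0.03],
  [0,0,0],
  [0,0,0],
], roll=[0,0,0,0,0,0,0,0,0])

```text
time_s: 13.08
position: [0.4693, -0.2362, 0.1851]
orientation: [0.002, 0.997, 0.072, 0.002]
wrist_force: [-0.3, -0.2, -1.2]
opening: 0.226
```

```bash
python3 -c "
from h import *
shot('w14')
"
```

```text
tcp [ 0.46817667 -0.23548535  0.18268043] yaw 0.14386111651896283 zaxis [ 0.00442842 -0.00307903 -0.99998545] t 13.1333 q6 0.8189238482264782 F [-0.4797237   0.17287391 -0.97859303] 0.22852511143200843
```

View pics/w14_b.png

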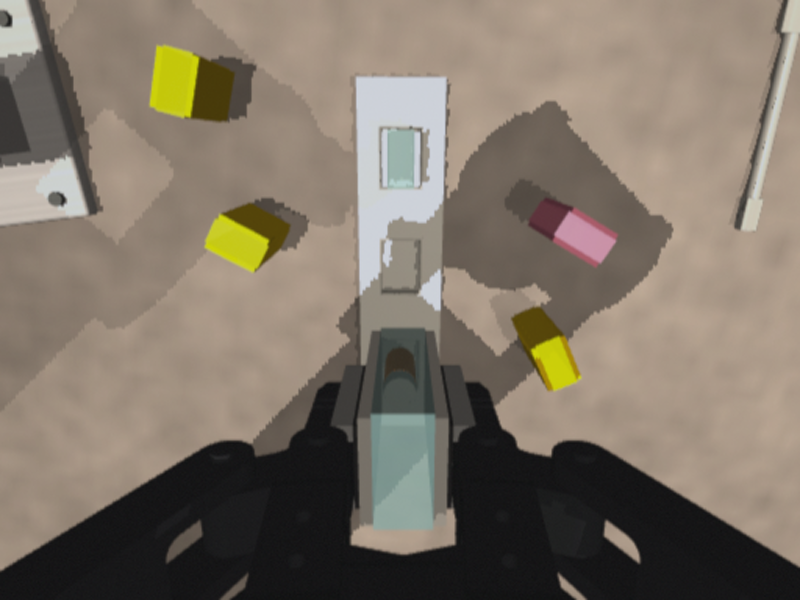

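Cuvette is held and unslipped in the grip; the middle pocket is empty. Carrying it to above the light path.

>>> play_rows([
  [0.0022,0.0231,0],
  [0.0022,0.0231,0],
  [0.0022,0.0231,0],
  [0.0022,0.0231,0],
  [0.0022,0.0231,0],
  [0.0022,0.0231,0],
  [0.0022,0.0231,0],
], roll=[0.12,0.12,0.12,0.12,0.12,0.12,0.12])

```text
time_s: 13.72
position: [0.482, -0.0722, 0.1794]
orientation: [-0.002, 0.88, 0.475, -0.002]
wrist_force: [-0.4, -0.4, -0.6]
opening: 0.224
```

>>> play_rows([
  [0.0022,0.0231,0],
  [0.0022,0.0231,0],
  [0.0022,0.0231,0],
  [0.0022,0.0231,0],
  [0.0022,0.0231,0],
  [0.0022,0.0231,0],
  [0.0022,0.0231,0],
  [0,0,0],
  [0,0,0],
  [0,0,0],
], roll=[0.12,0.12,0.12,0.12,0.12,0.12,0.12,0,0,0])

```text
time_s: 14.55
position: [0.498, 0.0876, 0.1802]
orientation: [-0.001, 0.613, 0.79, -0.001]
wrist_force: [-0.2, 0.5, -0.9]
opening: 0.225
```

```bash
python3 -c "
from h import *
shot('w15')
"
```

```text
tcp [0.49821099 0.08730034 0.18059007] yaw 1.8227957377137154 zaxis [-3.01952874e-03 -5.03251813e-04 -9.99995315e-01] t 14.6 q6 -0.22498755711228113 F [-0.12365917  0.99092094 -0.07157825] 0.2280451364785409
```

View pics/w15_b.png

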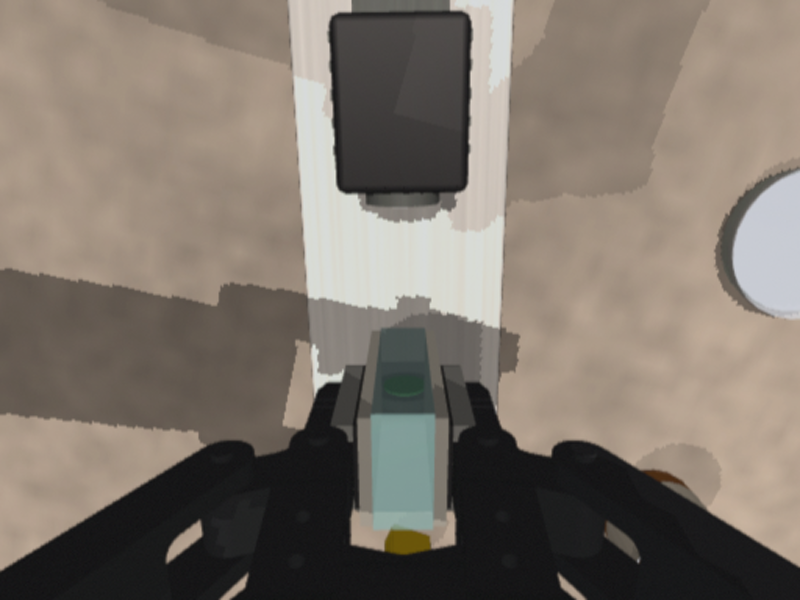

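```bash
python3 - <<'E'
import cv2
a=cv2.imread("pics/w15.png")
cv2.imwrite("pics/c15.png",cv2.resize(a[0:140,180:335],None,fx=4,fy=4,interpolation=cv2.INTER_CUBIC))
E
```

```text
(no output)
```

View pics/c15.png

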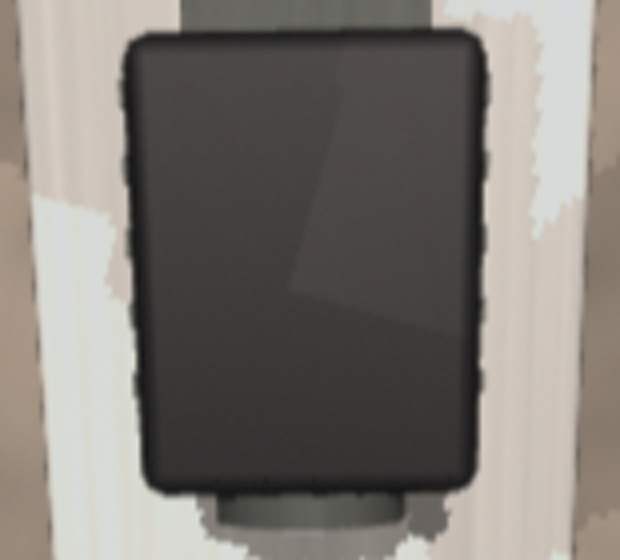

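```bash
python3 - <<'E'
from h import *
M=np.load("pics/w15.npy")
f=lambda p,z:wray(M,*crop(p,4,180,0),z)[:2]
a=f((308,33),.097);b=f((310.5,491),.097);print("lamp back/front",a,b,np.linalg.norm(a-b));d=b-a
print("yaw",np.arctan2(d[1],d[0]), "width",np.linalg.norm(f((130,60),.097)-f((487,60),.097)))
e1=[f((22,60),.012),f((52,530),.012)];e2=[f((592,60),.012),f((574,480),.012)]
for e in(e1,e2): d=e[1]-e[0];print("edge yaw",np.arctan2(d[1],d[0]))
yaw=-1.306;u=np.array([np.cos(yaw),np.sin(yaw)]);n=np.array([-u[1],u[0]])
o=np.array([.499,.0885])
print("edges y",[(x-o)@n for x in e1+e2],"lamp y",(a-o)@n,(b-o)@n,"lamp x",(a-o)@u,(b-o)@u)
E
```

```text
lamp back/front [0.46844813 0.20255602] [0.4856822  0.13708605] 0.06770029883687827
yaw -1.3133992841876836 width 0.05387616320327746
edge yaw -1.3083542056875943
edge yaw -1.3078070889604811
edges y [np.float64(-0.05943328896789237), np.float64(-0.05966147974483125), np.float64(0.058919552512268755), np.float64(0.0587648540795547)] lamp y 0.00036289536900667826 -0.00013803381072006557 lamp x -0.11807650803991203 -0.05037806247016856
```

>>> play_rows([
  [0.0008,0.001,0],
  [0,0,-0.02],
  [0,0,-0.02],
  [0,0,-0.02],
  [0,0,-0.02],
  [0,0,-0.017],
  [0,0,-0.01],
  [0,0,-0.01],
  [0,0,0],
  [0,0,0],
], roll=[0.011,0,0,0,0,0,0,0,0,0])

```text
time_s: 15.43
position: [0.4998, 0.0887, 0.0649]
orientation: [-0.0, 0.608, 0.794, -0.0]
wrist_force: [0.3, 0.0, -0.4]
opening: 0.224
```

>>> play_rows([
  [0,0,0],
  [0,0,0],
  [0,0,0],
  [0,0,0],
], roll=[0,0,0,0])

```text
time_s: 15.77
position: [0.5003, 0.089, 0.0656]
orientation: [0.001, 0.608, 0.794, 0.0]
wrist_force: [0.1, -1.5, -0.7]
opening: 0.225
```

```bash
python3 -c "
from h import *
shot('w16')
im=eyes.read_camera('scene');cv2.imwrite('pics/s16.png',cv2.resize(im[130:240,235:385],None,fx=5,fy=5,interpolation=cv2.INTER_CUBIC))
im=eyes.read_camera('top');cv2.imwrite('pics/t16.png',im)
"
```

```text
tcp [0.50017315 0.08896348 0.06544272] yaw 1.8348934254526406 zaxis [ 1.47407084e-03  3.56533628e-05 -9.99998913e-01] t 15.8167 q6 -0.2346067534684816 F [-0.70168836 -0.77628182 -0.54825918] 0.22442254958686417
```

View pics/w16_b.png

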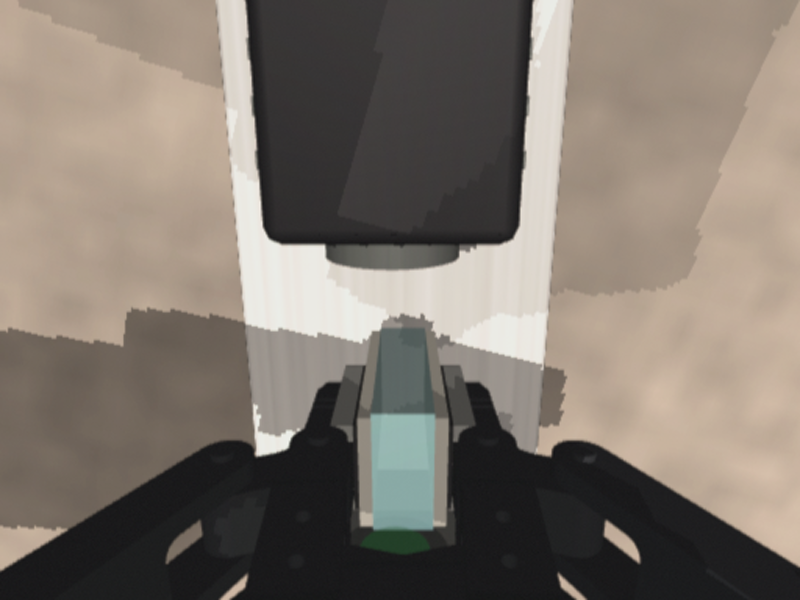

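View pics/s16.png

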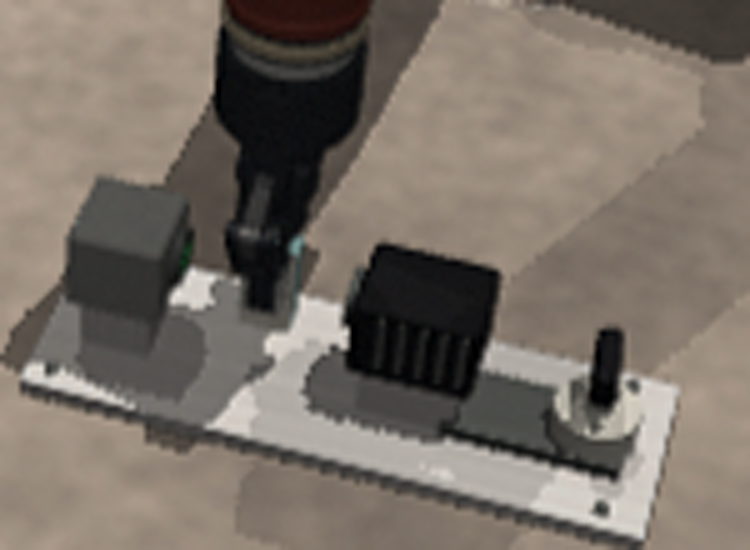

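View pics/t16.png

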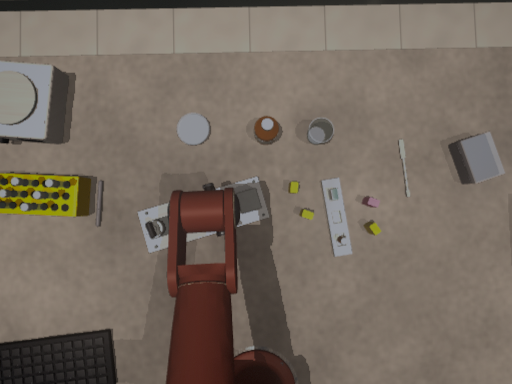

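```bash
python3 - <<'E'
from h import *
M=np.load("pics/w16.npy");k=800/512
f=lambda u,v,z:wray(M,u/k,v/k,z)[:2]
yaw=-1.308;u=np.array([np.cos(yaw),np.sin(yaw)]);n=np.array([-u[1],u[0]])
t=np.array([.50017,.08896]);
for nm,p in dict(lampL=(264,235,.097),lampR=(520,235,.097),lampfront=(392,243,.097),lampLb=(249,60,.097),lampRb=(531,60,.097),baseL=(233,200,.012),baseR=(562,200,.012),bL2=(253,400,.012),bR2=(543,400,.012)).items():
    d=f(*p)-t;print(nm,"rel tcp x %.4f y %.4f"%(d@u,d@n))
top=.0654+.0116+.028
for p in[(372,420),(434,420),(403,414),(403,528)]:
    d=f(*p,top)-t;print("cuv",d@u,d@n)
E
```

```text
lampL rel tcp x -0.0519 y -0.0283
lampR rel tcp x -0.0520 y 0.0260
lampfront rel tcp x -0.0503 y -0.0012
lampLb rel tcp x -0.0861 y -0.0288
lampRb rel tcp x -0.0862 y 0.0259
baseL rel tcp x -0.0503 y -0.0611
baseR rel tcp x -0.0504 y 0.0597
bL2 rel tcp x 0.0309 y -0.0601
bR2 rel tcp x 0.0307 y 0.0589
cuv -0.012581365362645354 -0.005583800798606557
cuv -0.012595332307535075 0.00797133592084515
cuv -0.014050885549886373 0.0011910086381906966
cuv 0.015651408007067904 0.0012418218918635925
```

>>> play_rows([
  [-0.0008,-0.0002,-0.001],
  [-0.0008,-0.0002,0],
  [0,0,0],
  [0,0,0],
  [0,0,0],
  [0,0,0],
  [0,0,0],
  [0,0,0],
  [0,0,0],
  [0,0,0],
], roll=[0,0,0,0,0,0,0,0,0,0])

```text
time_s: 16.75
position: [0.4982, 0.0885, 0.0638]
orientation: [0.0, 0.608, 0.794, 0.0]
wrist_force: [-0.3, -0.2, -1.5]
opening: 0.226
```

```bash
python3 -c "
from h import *
shot('w17')
from scipy import ndimage
im=eyes.read_camera('scene');b=cv2.imread('pics/scene0.png')
cv2.imwrite('pics/s17.png',np.hstack([cv2.resize(x[185:225,330:375],None,fx=8,fy=8,interpolation=cv2.INTER_CUBIC) for x in (b,im)]))
"
```

```text
tcp [0.49817241 0.08852077 0.06380916] yaw 1.834781413183392 zaxis [ 4.69495206e-06 -3.37897446e-06 -1.00000000e+00] t 16.8 q6 -0.23531746771360218 F [ 0.02142499  0.3249814  -0.96429698] 0.2249801725465298
```

View pics/w17_b.png

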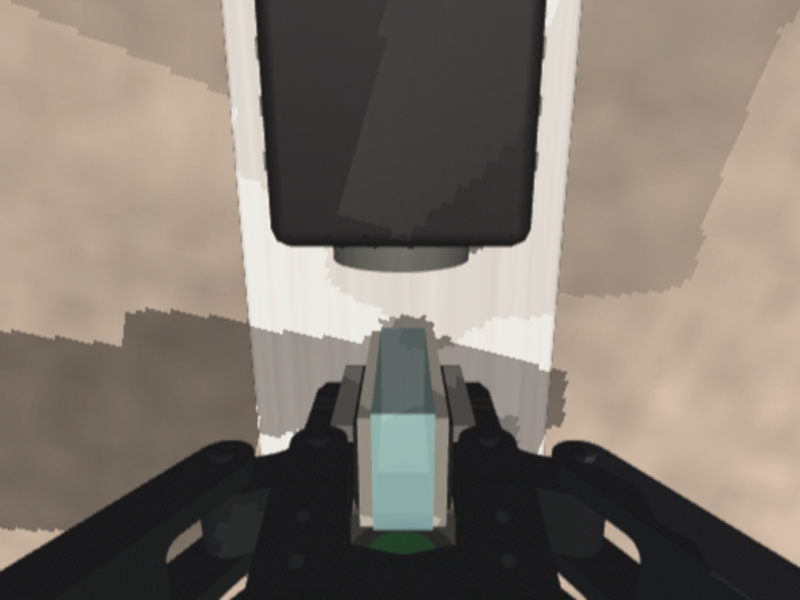

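View pics/s17.png

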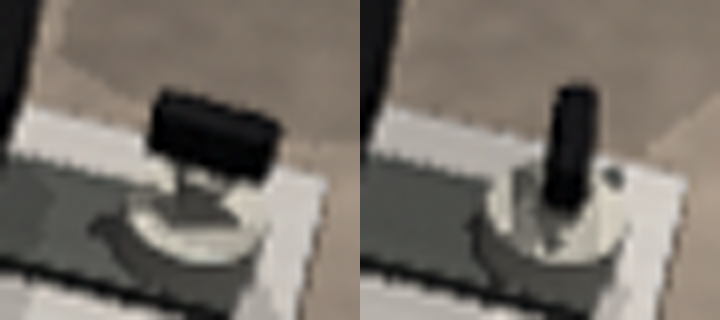

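```bash
python3 -c "
from bench import ticket,sensors
s=sensors.sense();print(s['position'],abs(s['joint_vel']).max());print(ticket.sign_off())"
```

```text
[0.49814907 0.08852179 0.06378855] 0.0018846423119172476
the job is handed in; nothing more can be done
None
```

The job is handed in at about 17 s. The knob is started and the cuvette is held still in the light path. I got no verdict back, so the results below rest on my own checks.

- **Knob:** I gripped the bar, pushed it to its stop and turned it clockwise to about 1.45 rad, judged from the tool's yaw. After release it stayed turned. In the scene camera the bar sits about 2 px lower than at the start, which fits roughly 5 mm down. That pixel shift is the only evidence that the catch is holding.
- **Push force:** while I pushed, the wrist force rose to about 28 N after only 4 mm of travel, more than the spring accounts for. I took this to mean the knob was already partly down when the fingers closed. The knob then turned with very little torque.
- **Cuvette:** I took the tall clear one from the middle pocket by its frosted faces, with the fingers stopping at about 19 mm. The wrist picture showed no slip and the pocket empty.
- **Final hold:** by the last wrist picture and pose, the cuvette is about 1 mm off the light axis. Its centre is about 75 mm up and its yaw is within about 0.01 rad of the photometer's. It is upright, with the lamp and detector lenses clear of it, and the joints are practically still.
- **Measurement spread:** one wrist picture disagreed with the arm's pose by about 1 to 2 mm across the light. I corrected 1.6 mm toward the picture before handing in.
- **Bystanders:** in the last top view, the bystanders in sight stand where they were at the start.

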